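# Hang the last seasoning pack on the empty hook of the spinner rack

### The arm

A 6-joint arm with a two-finger parallel gripper is mounted at the origin on the work surface. World frame = base frame: x ahead of the robot, y to its left, z up, the work surface at z = 0. Lengths are in m, angles in degrees, forces in N, time in s.
With the tool pointing down it reaches from about 0.3 to 1 m from the base axis. Payload 5.1 kg.
Tool frame: the origin (TCP) lies at the centre of the arm's flange, where the gripper is bolted on; the fingertips stand 190 mm ahead of it and the grasp point (between the pads) lies 171 mm ahead of it; z points along the fingers, y is the line along which they close (so a half turn about z gives the same grasp; the last joint's range is limited). The gripper opens to 95 mm and grips with 3 to 60 N. Pads are 20 mm wide; open, the fingers measure 119 mm over their backs; the gripper's body (75 mm by 180 mm) begins 59 mm behind the grasp point.
Start: joints at [58.751, 7.093, 94.555, -0, 78.352, -4.733], TCP at [0.29, 0.582, 0.405] pointing down, gripper open.
Joint ranges: [-149.61, 149.61], [-58.7, 133.49], [1.44, 155.28], [-77.14, 257.14], [18.33, 153.61], [-166.67, 166.67]. Speed limits (degrees/s): [147.25, 147.25, 180, 180, 180, 180].

### API

Orientations are given as a 3x3 rotation matrix whose columns are the frame's x, y, z axes.
In Python, from plant import robot gives the robot as it stands.
- The arm moves only by the tool servo_tool, never from a script. Its argument "motion" is one flat list of numbers, 7 for each row, row after row: the shift along the tool's x, y, z as a fraction of full scale, then the turn, a rotation vector about the tool's x, y, z as a fraction of full scale, then the opening, from 0 (shut) to 1 (fully open). In form: [dx, dy, dz, rx, ry, rz, jaw, dx, dy, dz, rx, ry, rz, jaw, ...]. A call has exactly 10 rows; each row shifts and turns the commanded pose from where the row before left it, along the tool's axes as they then stand; what a row does not reach is not made up. Full scale, the value 1, is 0.03 m for a shift and 4 degrees for a turn. A row lasts 1/10 s, in which the tool goes at most 50 mm and 8.59 degrees, less where a joint would pass 70% of its speed; a pose out of reach is approached as far as the arm can. A call with a number of a shift or a turn outside -1 to 1 is refused whole. A call with a gripper value outside its range is refused whole. The fingers move at their own pace and stop on an object; the grip force is fixed at half the most. Time passes only in rows, so rows that do not move let the fingers close, or fill a call up. It gives the time, the measured TCP pose, the force, the opening and the grip force at its end, in the units of the state.
- robot.sense(): the state, without advancing time (a new reading comes with each control period).
- robot.snapshot(name): name is "side" or "top" or "wrist"; returns a dict with "pixels" (420x560x3 uint8, blue, green, red), "fx", "fy", "cx", "cy" (pixels), "distortion" ([k1, k2, p1, p2, k3] as OpenCV has them; the pictures are not rectified), "world_from_camera" (4x4, takes a point from camera to world coordinates). Camera axes: x right, y up, looking along -z (the intrinsics and any distortion apply to the point x, -y, -z); pixel columns grow to the right and rows downward; lengths in m; the calibration is good to about 2 mm. A picture is of the moment at which its call begins. There is no depth.
- robot.sign_off(): hands the job in; it is judged then, once.
The state is a dict: "time": time; "q": joint angles; "joint_vel": joint speeds; "joint_efforts": joint torques, N m; "tool_pos": TCP position; "tcp_rot": TCP orientation; "ft_force": force on the tool from outside, world axes, zero at the start; "wrist_torque": the same for the moment, N m; "opening": finger opening in m; "finger_force": force on a finger pad.
Only numpy, scipy, OpenCV 4.12 (cv2) and the standard library are available. Lean on these libraries where they do the work, as an engineer would, in place of code of your own. Each camera call takes 0.05 s, during which the arm holds its last target. There are 200 camera calls.

### The job

Turn the spinner rack by its knob until the empty hook stands over the pointer on the foot, and only then hang the loose seasoning pack on that hook by the eye in its tab, holding it upright. Slide the pack back along the wire until you feel it meet the stop block (clamped at a different depth each day), press it lightly against the block for a moment, lower it on to the wire there, and leave it hanging still against the block. Be gentle, never shove hard against the rack, and leave the other goods on the table where they are.

Things in the scene. Friction and masses are not known exactly. Their poses are not given: they have to be found in the camera images.
- turret: Turning head of the spinner rack: grey hub (radius 24 mm), four level hook wires at 90 degrees. Origin on its upright turning axis at table height. Turns both ways without end stops and stays where left (friction 0.1 N m). The EMPTY hook points along its own -x; the other three carry packs like the loose one, fixed to it, reaching 128 mm from the axis.
- knob (a point): Centre of the black bar knob on top of the turret, on the turning axis: 52 mm long along the turret's x, 16 mm thick along its y, 34 mm high (170 to 204 mm above the table). Same axes as the turret. The rest of the rack stays below 175 mm.
- hook_tip (a point): Tip of the empty hook, 150 mm from the axis, 166 mm above the table; turret's axes. The wire is 6 mm thick, its centre line 160 mm above the table; the last 7 mm rise by 6 mm as a lip.
- hook_root (a point): Where the empty hook's wire leaves the hub, 24 mm from the axis, 160 mm high; turret's axes. A dark steel stop block is clamped on this wire: 12 mm along it, 30 mm wide, from 5 mm below to 11 mm above the wire's centre line. Its outer face is somewhere between 85 and 115 mm from the axis (not measured); it is rigid.
- pointer (a point): Top of the small upright pin (12 mm thick, 20 mm high) at the outer end of the flat tongue on the rack's fixed foot, 150 mm from the turning axis. Its -x axis points away from the turning axis. The empty hook is in place when its tip is straight above this pin.
- pack_mid (a point): Centre of the box part of the loose pack, 30 mm above its underside: stiff box 28 mm (its x) by 50 mm (its y) by 60 mm high, about 120 g, standing upright on the table. A white hang tab stands on the middle of its top: 4 mm thick (x), as wide as the box, 29 mm high; 89 mm in all. z is up; a half turn about z makes no difference.
- eye (a point): Centre of the eye through the loose pack's tab, 72 mm above the pack's underside: an opening 14 mm wide (y), 18 mm high, through along the pack's x. Same axes as the pack. When hanging, the eye's upper edge rests on the wire, the eye's centre then 6 mm below the wire's centre line.
- pack: The same loose pack; origin at the centre of its underside.
- tea_box: Bystander: plain paper box 45 x 62 x 85 mm without a tab; origin at its underside.
- tin: Bystander: tin can, 66 mm across, 85 mm high; origin at its underside.
- jar: Bystander: jar, 66 mm across, 100 mm high; origin at its underside.
- sauce: Bystander: glass bottle, 60 mm across, 190 mm high; origin at its underside.
- tape_roll: Bystander: tape roll lying flat, 84 mm across, 24 mm high; origin at its underside.

How it is judged (in metres and radians):
On the way, in this order (a step that is already met when the one before it is completed fails the run):
1. the empty hook's tip is over the pointer (within 18 mm) while the pack still hangs nowhere (its eye over 40 mm from the hook tip) and the turret is at rest (horizontal distance between hook_tip and pointer below 0.018 m and distance between eye and hook_tip above 0.04 m and angular speed of turret below 0.1 rad/s), for 0.3 s.
2. the pack, with the wire through its eye, is pressed against the stop block with 1.5 N or more, the hook over the pointer within 22 mm (x of eye in the frame of turret between -0.135 and -0.08 m and y of eye in the frame of turret between -0.01 and 0.01 m and contact force between pack and stop above 1.5 N and horizontal distance between hook_tip and pointer below 0.022 m), for 0.15 s.
At the end, for the whole second after the job is handed in: The loose pack hangs at rest by its eye on the empty hook, upright within 0.3 rad, eye's centre 1 to 11 mm below the wire's centre line and within 10 mm sideways of it, eye's centre within 8 mm of the stop block's outer face; the hook's tip is over the pointer within 22 mm; nothing holds the pack (x of eye in the frame of turret between -0.135 and -0.08 m and y of eye in the frame of turret between -0.01 and 0.01 m and z of eye in the frame of turret between 0.149 and 0.159 m and x of eye in the frame of stop above -0.008 m and horizontal distance between hook_tip and pointer below 0.022 m and angle between pack's own z axis and vertical below 0.3 rad and linear speed of pack below 0.03 m/s and contact force between pack and the fingers below 0.05 N); the robot touches nothing.
It fails at once if the pack is pushed against the rack with more than 20 N (contact force between pack and turret above 20 N).
It fails at once if the pack is tipped by more than 0.7 rad (angle between pack's own z axis and vertical above 0.7 rad).
It fails at once if another thing on the table is moved by more than 30 mm (distance of any of tea_box, tin, jar, sauce, tape_roll from where it was at the start of the episode above 0.03 m).
It also fails if it takes over 72 s, if anything falls off the work surface, if the arm or the gripper's body presses on something with over 40 N, if the wrist force passes 120 N, or if a joint passes its speed limit or range.

## Working session

There is one attempt and no reset: what is moved stays moved. The work goes in short steps, Python scripts to look and compute and a tool call to move; the robot and the scene stay as the last step left them, time stands still between calls to the robot, and variables do not carry over. Pictures are saved under pics/ and viewed, at most 10 in all, crops included, and the job is handed in when it is done.

Besides the shell and the picture viewer there is one more tool, called after "Request:" as name(argument=value, ...) on one line, values as JSON. servo_tool: Moves the arm, as the interface text tells. Its arguments: {"type":"object","properties":{"motion":{"type":"array"}},"required":["motion"]}

```bash
mkdir -p pics; ls; cat > h.py <<'E'
import numpy as np,cv2
from plant import robot
def cam(n):
    s=robot.snapshot(n); s['px']=np.array(s['pixels'],dtype=np.uint8); return s
def K(s): return np.array([[s['fx'],0,s['cx']],[0,s['fy'],s['cy']],[0,0,1.]])
def onplane(s,u,v,z):
    p=cv2.undistortPoints(np.array([[[u,v]]],float),K(s),np.array(s['distortion'],float))[0,0]
    T=np.array(s['world_from_camera']); d=T[:3,:3]@np.array([p[0],-p[1],-1]); o=T[:3,3]
    return o+d*(z-o[2])/d[2]
def proj(s,P):
    T=np.linalg.inv(np.array(s['world_from_camera'])); P=np.atleast_2d(P).astype(float)
    c=(T[:3,:3]@P.T).T+T[:3,3]; c=c*[1,-1,-1]
    return cv2.projectPoints(c,np.zeros(3),np.zeros(3),K(s),np.array(s['distortion'],float))[0][:,0]
E
python3 - <<'E'
from h import *
import pickle
d={}
for n in("top","side"):
    s=cam(n); d[n]=s; cv2.imwrite(f'pics/{n}0.png',cv2.resize(s['px'],(784,588),interpolation=cv2.INTER_CUBIC)); print(n,np.round(s['world_from_camera'],3).tolist(),s['fx'])
pickle.dump(d,open('d.pkl','wb'))
print(robot.sense())
E
```

```text
pics
top [[-0.016, 0.983, -0.186, 0.285], [-1.0, -0.015, 0.005, 0.014], [0.002, 0.186, 0.983, 1.281], [0.0, 0.0, 0.0, 1.0]] 486.2039855472265
side [[0.877, 0.26, -0.404, -0.055], [-0.48, 0.494, -0.725, -0.991], [0.011, 0.83, 0.558, 0.909], [0.0, 0.0, 0.0, 1.0]] 497.6673132253238
{'time': 0.1, 'q': array([ 5.87505647e+01,  7.13078504e+00,  9.46263038e+01, -3.91538244e-04,
        7.83511039e+01, -4.73157941e+00]), 'joint_vel': array([-0.04407566, -0.1263175 , -0.17028465,  0.00098141,  0.07624924,
        0.05010272]), 'joint_efforts': array([ 8.33670310e-04, -4.18886125e+01, -3.61095107e+01,  7.76449777e-02,
        4.62228153e-02, -4.18048035e-05]), 'tool_pos': array([0.29011024, 0.58141852, 0.40359756]), 'tcp_rot': array([[-8.94795809e-01,  4.46474536e-01, -9.73871290e-04],
       [ 4.46475573e-01,  8.94794359e-01, -1.61782745e-03],
       [ 1.49095777e-04, -1.88243497e-03, -9.99998217e-01]]), 'ft_force': array([ 0.04736529,  0.3993222 , -0.14354955]), 'wrist_torque': array([-0.01869788, -0.02916821,  0.02774597]), 'finger_force': 0.0, 'opening': 0.09531630705930706}
```

View pics/top0.png

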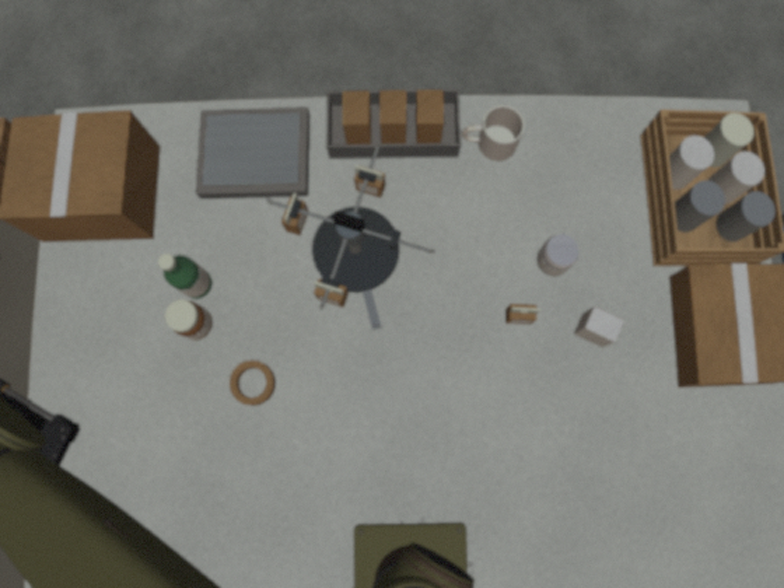

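View pics/side0.png

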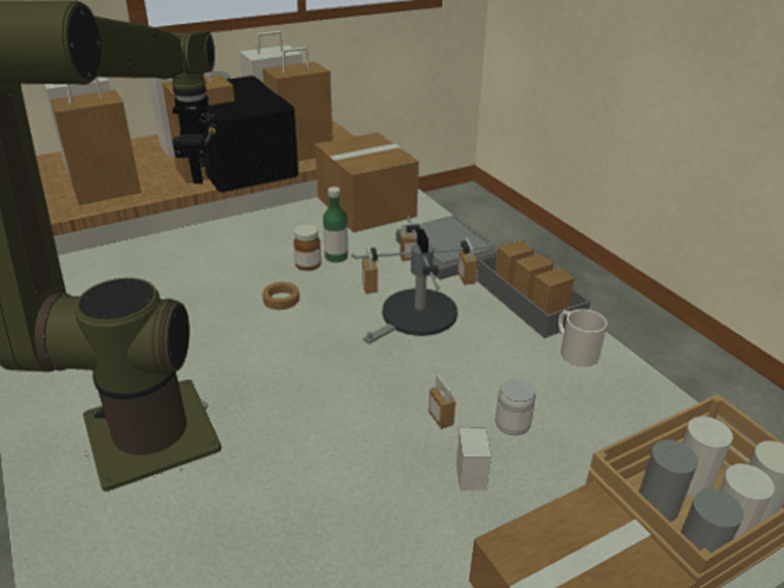

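The top view shows the rack at about (355,240), the empty hook's tip at (432,250) with its stop block at (396,239), the pointer end at (376,324), and the pack at (523,314). The tin, the tea box and the other bystanders stand clear. I'll crop in on both.

```bash
python3 - <<'E'
from h import *
import pickle
d=pickle.load(open('d.pkl','rb'))
t=d['top']['px']; s=d['side']['px']
a=cv2.resize(t[95:245,180:330],(600,600),interpolation=cv2.INTER_CUBIC)   # x4
b=cv2.resize(t[205:240,355:390],(200,200),interpolation=cv2.INTER_CUBIC)
c=cv2.resize(s[265:310,300:345],(200,200),interpolation=cv2.INTER_CUBIC)
e=cv2.resize(s[215:250,250:285],(200,200),interpolation=cv2.INTER_CUBIC)
cv2.imwrite('pics/c1.png',cv2.convertScaleAbs(np.hstack([a,np.vstack([b,c,e])]),alpha=1.3))
E
```

```text
(no output)
```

View pics/c1.png

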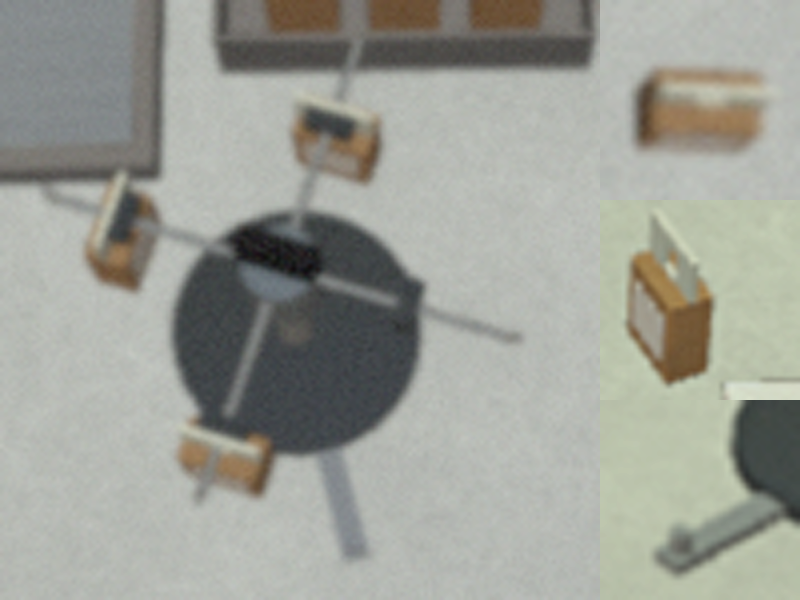

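```bash
python3 - <<'E'
from h import *
import pickle
d=pickle.load(open('d.pkl','rb')); T,S=d['top'],d['side']
A=lambda u,v,z: onplane(T,180+(u+.5)/4-.5,95+(v+.5)/4-.5,z)[:2]
B=lambda u,v,z: onplane(T,355+(u-600)/5.714-.4,205+v/5.714-.4,z)[:2]
C=lambda u,v,z: onplane(S,300+(u-600)/4.444-.4,265+(v-200)/4.444-.4,z)[:2]
E=lambda u,v,z: onplane(S,250+(u-600)/5.714-.4,215+(v-400)/5.714-.4,z)[:2]
np.set_printoptions(precision=4,suppress=True)
print('foot',A(297,332,.005))
tips=np.array([A(518,338,.166),A(360,38,.166),A(47,192,.166),A(198,500,.166)]);print('tips',tips,tips.mean(0))
ax=tips.mean(0)
for t in tips: print(np.linalg.norm(t-ax),np.degrees(np.arctan2(*(t-ax)[::-1])))
print('02',(tips[0]+tips[2])/2,'13',(tips[1]+tips[3])/2)
print('knobtop',A(276,244,.204),'tongue end',A(354,556,.005))
print('pin side',E(681,532,.02),E(681,540,.015))
print('stopface',A(422,300,.16))
print('pack tab top',B(657,92,.089),B(775,92,.089),'side',C(652,210,.089),C(700,262,.089))
print('box top corners side',C(632,253,.06),C(712,292,.06),'top left/right front z0?',B(640,145,0.0),B(760,145,0.0))
import pickle
for n,P in (('tea',(601,325,.085)),('tin',(560,243,.085))):
    print(n,onplane(T,P[0]/1.4,P[1]/1.4,P[2])[:2])
E
```

```text
foot [0.6208 0.0944]
tips [[ 0.5728 -0.0466]
 [ 0.7647  0.0454]
 [ 0.6688  0.2358]
 [ 0.4784  0.1423]] [0.6212 0.0942]
0.14888198819242757 -108.95016464327074
0.1515502195067486 -18.77477266909847
0.14935662277239584 71.40439514531039
0.15062816762357695 161.405756187716
02 [0.6208 0.0946] 13 [0.6216 0.0939]
knobtop [0.6213 0.0939] tongue end [0.4671 0.057 ]
pin side [0.4762 0.0564] [0.4761 0.0562]
stopface [0.5986 0.0098]
pack tab top [ 0.4839 -0.1869] [ 0.483  -0.2391] side [ 0.4855 -0.1895] [ 0.4858 -0.2396]
box top corners side [ 0.4745 -0.1881] [ 0.4973 -0.2375] top left/right front z0? [ 0.4737 -0.1927] [ 0.4727 -0.2495]
tea [ 0.4525 -0.3513]
tin [ 0.6057 -0.2852]
```

Request:
servo_tool(motion=[-0.86,-0.48,-0.1,0,0,0,1,-0.86,-0.48,-0.1,0,0,0,1,-0.86,-0.48,-0.1,0,0,0,1,-0.86,-0.48,-0.1,0,0,0,1,-0.86,-0.48,-0.1,0,0,0,1,-0.86,-0.48,-0.1,0,0,0,1,-0.86,-0.48,-0.1,0,0,0,1,-0.86,-0.48,-0.1,0,0,0,1,-0.86,-0.48,-0.1,0,0,0,1,-0.86,-0.48,-0.1,0,0,0,1])

```text
time: 1.1
tool_pos: [0.4572, 0.3364, 0.4343]
tcp_rot: [[-0.895, 0.446, -0.001], [0.446, 0.895, -0.0], [0.0, -0.001, -1.0]]
ft_force: [-0.1, -0.4, -0.2]
opening: 0.0953
finger_force: 0.0
```

Request:
servo_tool(motion=[-0.86,-0.48,0,0,0,0,1,-0.86,-0.48,0,0,0,0,1,-0.86,-0.48,0,0,0,0,1,-0.86,-0.48,0,0,0,0,1,-0.86,-0.48,0,0,0,0,1,-0.86,-0.48,0,0,0,0,1,-0.86,-0.48,0,0,0,0,1,-0.86,-0.48,0,0,0,0,1,-0.86,-0.48,0,0,0,0,1,-0.7,-0.4,0,0,0,0,1])

```text
time: 2.1
tool_pos: [0.6207, 0.0964, 0.434]
tcp_rot: [[-0.895, 0.447, -0.001], [0.447, 0.895, -0.0], [0.001, -0.001, -1.0]]
ft_force: [0.3, 1.0, 0.5]
opening: 0.0949
finger_force: 0.0
```

Request:
servo_tool(motion=[0,0,0,0,0,1,1,0,0,0,0,0,1,1,0,0,0,0,0,1,1,0,0,0,0,0,1,1,0,0,0,0,0,1,1,0,0,0,0,0,1,1,0,0,0,0,0,1,1,0,0,0,0,0,1,1,0,0,0,0,0,1,1,0,0,0,0,0,1,1])

```text
time: 3.1
tool_pos: [0.62, 0.0978, 0.434]
tcp_rot: [[-0.396, 0.918, -0.001], [0.918, 0.396, -0.0], [0.0, -0.001, -1.0]]
ft_force: [0.0, -1.4, 0.3]
opening: 0.0952
finger_force: 0.0
```

Request:
servo_tool(motion=[0,0,0,0,0,1,1,0,0,0,0,0,1,1,0,0,0,0,0,1,1,0,0,0,0,0,1,1,0,0,0,0,0,1,1,0,0,0,0,0,1,1,0,0,0,0,0,1,1,0,0,0,0,0,1,1,0,0,0,0,0,1,1,0,0,0,0,0,1,1])

```text
time: 4.1
tool_pos: [0.62, 0.0978, 0.434]
tcp_rot: [[0.287, 0.958, -0.001], [0.958, -0.287, -0.0], [-0.0, -0.001, -1.0]]
ft_force: [-0.1, -0.3, 0.1]
opening: 0.0952
finger_force: 0.0
```

Request:
servo_tool(motion=[-0.1,0.07,0.3,0,0,0.5,1,0,0,0.3,0,0,0,1,0,0,0.3,0,0,0,1,0,0,0.3,0,0,0,1,0,0,0.3,0,0,0,1,0,0,0.3,0,0,0,1,0,0,0.3,0,0,0,1,0,0,0,0,0,0,0,0,0,0,0,0,0,0,0,0,0,0,0,0,0])

```text
time: 5.1
tool_pos: [0.6215, 0.0944, 0.3725]
tcp_rot: [[0.317, 0.948, 0.001], [0.948, -0.317, 0.0], [0.0, 0.001, -1.0]]
ft_force: [0.4, 0.0, 0.7]
opening: 0.0763
finger_force: 0.0
```

Request:
servo_tool(motion=[0,0,0,0,0,0,0,0,0,0,0,0,0,0,0,0,0,0,0,0,0,0,0,0,0,0,0,0,0,0,0,0,0,0,0,0,0,0,0,0,0,0,0,0,0,0,0,0,0,0,0,0,0,0,0,0,0,0,0,0,0,0,0,0,0,0,0,0,0,0])

```text
time: 6.1
tool_pos: [0.6205, 0.0947, 0.3717]
tcp_rot: [[0.317, 0.948, -0.004], [0.948, -0.317, 0.001], [-0.001, -0.004, -1.0]]
ft_force: [-5.9, 1.8, 2.8]
opening: 0.0158
finger_force: 30.0
```

Request:
servo_tool(motion=[0,0,0,0,0,0.4,0,0,0,0,0,0,0.8,0,0,0,0,0,0,0.8,0,0,0,0,0,0,0.8,0,0,0,0,0,0,0.8,0,0,0,0,0,0,0.8,0,0,0,0,0,0,0.8,0,0,0,0,0,0,0.8,0,0,0,0,0,0,0.8,0,0,0,0,0,0,0.8,0])

```text
time: 7.1
tool_pos: [0.6202, 0.095, 0.3717]
tcp_rot: [[0.755, 0.656, -0.005], [0.656, -0.755, 0.001], [-0.003, -0.005, -1.0]]
ft_force: [-8.2, 2.0, 3.8]
opening: 0.016
finger_force: 30.0
```

Request:
servo_tool(motion=[0,0,0,0,0,0.8,0,0,0,0,0,0,0.8,0,0,0,0,0,0,0.8,0,0,0,0,0,0,0.8,0,0,0,0,0,0,0.8,0,0,0,0,0,0,0.8,0,0,0,0,0,0,0.8,0,0,0,0,0,0,0.6,0,0,0,0,0,0,0.4,0,0,0,0,0,0,0,0])

```text
time: 8.1
tool_pos: [0.62, 0.0953, 0.3716]
tcp_rot: [[0.967, 0.253, -0.006], [0.253, -0.967, 0.002], [-0.005, -0.004, -1.0]]
ft_force: [-10.2, 3.4, 3.6]
opening: 0.0159
finger_force: 30.0
```

```bash
python3 - <<'E'
from h import *
s=cam('side'); cv2.imwrite('pics/s1.png',cv2.resize(s['px'][135:265,210:370],(800,650)[:2] and (738,600),interpolation=cv2.INTER_CUBIC))
import pickle; pickle.dump(s,open('s1.pkl','wb'))
x=robot.sense();print(x['tool_pos'],x['tcp_rot'][:,1],x['ft_force'],x['opening'])
E
```

```text
[0.62006471 0.09529233 0.37164894] [ 0.25367491 -0.96728242 -0.00370807] [-7.5539091   3.40568792  4.34995597] 0.015845058377014547
```

View pics/s1.png

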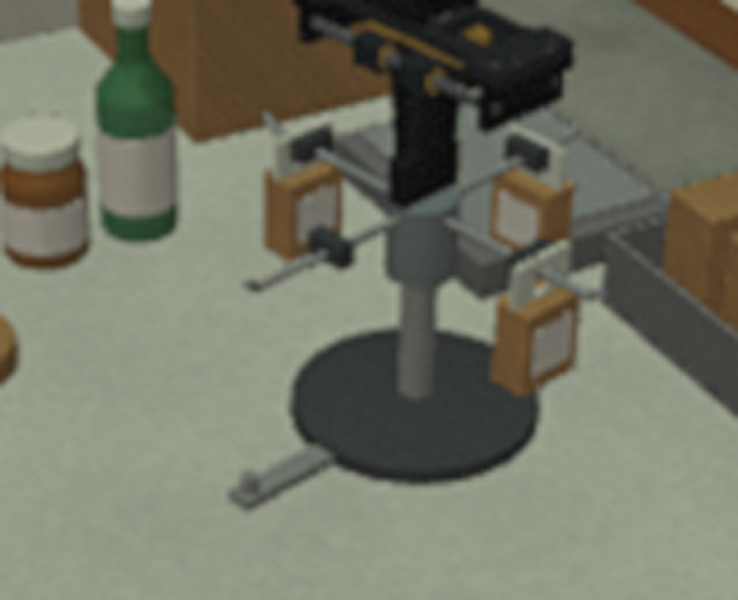

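The empty hook's tip at (252,285) now stands above the pin at (249,478). The stop block's outer face meets the wire near (314,254).

```bash
python3 - <<'E'
from h import *
import pickle
s=pickle.load(open('s1.pkl','rb')); f=lambda u,v,z: onplane(s,210+u/4.6125-.4,135+v/4.6125-.4,z)[:2]
np.set_printoptions(precision=4,suppress=True)
t=f(252,285,.165);p=f(249,478,.02);b=f(315,254,.16)
ax=np.array([.6212,.0942])
for q in(t,p,b): print(q,np.linalg.norm(q-ax),np.degrees(np.arctan2(*(q-ax)[::-1])))
E
```

```text
[0.4779 0.0546] 0.14866665543898572 -164.55639487076687
[0.4746 0.0543] 0.15195583963237577 -164.79337202948648
[0.5327 0.0755] 0.09051085407324237 -168.04477141062148
```

Request:
servo_tool(motion=[0,0,0,0,0,0,1,0,0,0,0,0,0,1,0,0,0,0,0,0,1,0,0,0,0,0,0,1,0,0,0,0,0,0,1,0,0,0,0,0,0,1,0,0,0,0,0,0,1,0,0,0,0,0,0,1,0,0,0,0,0,0,1,0,0,0,0,0,0,1])

```text
time: 9.15
tool_pos: [0.6213, 0.0944, 0.3718]
tcp_rot: [[0.967, 0.253, 0.0], [0.253, -0.967, -0.0], [0.0, 0.0, -1.0]]
ft_force: [0.2, -0.2, 0.5]
opening: 0.0905
finger_force: 0.0
```

Request:
servo_tool(motion=[0,0,-0.5,0,0,0,1,0,0,-0.5,0,0,0,1,0,0,-0.5,0,0,0,1,0,0,-0.5,0,0,0,1,-0.5,0.6,0,0,0,0,1,-0.5,0.6,0,0,0,0,1,-0.5,0.6,0,0,0,0,1,-0.5,0.6,0,0,0,0,1,-0.5,0.6,0,0,0,0,1,-0.5,0.6,0,0,0,0,1])

```text
time: 10.15
tool_pos: [0.5612, -0.0337, 0.4334]
tcp_rot: [[0.967, 0.254, 0.002], [0.254, -0.967, -0.0], [0.002, 0.001, -1.0]]
ft_force: [0.4, -0.9, 0.2]
opening: 0.0953
finger_force: 0.0
```

Request:
servo_tool(motion=[-0.5,0.6,0,0,0,0,1,-0.5,0.6,0,0,0,0,1,-0.5,0.6,0,0,0,0,1,-0.5,0.6,0,0,0,0,1,-0.5,0.6,0,0,0,0,1,-0.5,0.6,0,0,0,0,1,-0.5,0.6,0,0,0,0,1,-0.5,0.6,0,0,0,0,1,0,0.4,0,0,0,0,1,0,0,0,0,0,0,1])

```text
time: 11.15
tool_pos: [0.4853, -0.2153, 0.4329]
tcp_rot: [[0.968, 0.252, 0.002], [0.252, -0.968, -0.001], [0.001, 0.001, -1.0]]
ft_force: [0.3, 0.3, 0.6]
opening: 0.0951
finger_force: 0.0
```

Request:
servo_tool(motion=[0,0,0.4,0,0,0.7,1,0,0,0.4,0,0,0.7,1,0,0,0.4,0,0,0.7,1,0,0,0.4,0,0,0.7,1,0,0,0.4,0,0,0.7,1,0,0,0,0,0,0.17,1,0,0,0,0,0,0,1,0,0,0,0,0,0,1,0,0,0,0,0,0,1,0,0,0,0,0,0,1])

```text
time: 12.15
tool_pos: [0.4852, -0.2143, 0.3725]
tcp_rot: [[1.0, 0.0, 0.001], [0.0, -1.0, -0.001], [0.001, 0.001, -1.0]]
ft_force: [0.3, -0.0, 0.1]
opening: 0.0947
finger_force: 0.0
```

```bash
python3 - <<'E'
from h import *
s=cam('top'); w=cam('wrist')
cv2.imwrite('pics/w1.png',np.hstack([cv2.resize(s['px'][95:245,180:280],(400,600),interpolation=cv2.INTER_CUBIC),cv2.resize(w['px'],(400,300)).copy() if 0 else np.vstack([cv2.resize(w['px'],(400,300)),cv2.resize(s['px'][190:250,340:420],(400,300))])]))
import pickle; pickle.dump((s,w),open('w1.pkl','wb'))
E
```

```text
(no output)
```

View pics/w1.png

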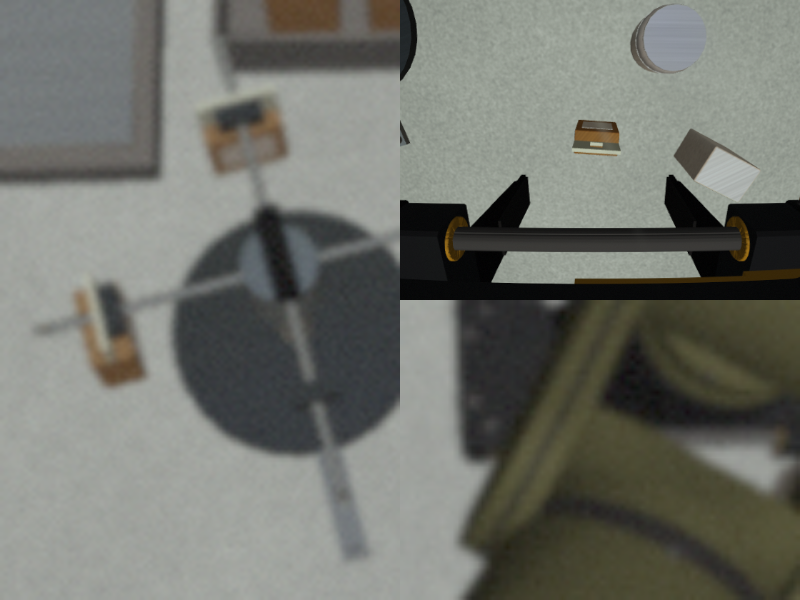

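```bash
python3 - <<'E'
from h import *
import pickle
s,w=pickle.load(open('w1.pkl','rb'));np.set_printoptions(precision=4,suppress=True)
print(np.array(w['world_from_camera']))
f=lambda u,v,z: onplane(w,(u-400)*1.4,v*1.4,z)[:2]
print(f(572,152,.089),f(620,154,.089))
A=lambda u,v,z: onplane(s,180+(u+.5)/4-.5,95+(v+.5)/4-.5,z)[:2]
ax=np.array([.6212,.0942])
for q in(A(345,497,.166),A(316,406,.16),A(338,495,.02)): print(q,np.linalg.norm(q-ax),np.degrees(np.arctan2(*(q-ax)[::-1])))
# model overlay: project tab top and box with guess in wrist, and block edges
for x in (.4845,):
    print(proj(w,[[x,-.1885,.089],[x,-.2385,.089],[x+.014,-.1885,.06],[x+.014,-.2385,.06]])/1.4+[400,0])
v=(np.random.rand(1))
E
```

```text
[[ 0.0003  0.9558  0.2941  0.5687]
 [-1.      0.0001  0.0007 -0.2138]
 [ 0.0007 -0.2941  0.9558  0.3523]
 [ 0.      0.      0.      1.    ]]
[ 0.4826 -0.1885] [ 0.4805 -0.2378]
[0.4789 0.0565] 0.14718575313486845 -165.1465151343772
[0.5348 0.0734] 0.08888961544819415 -166.48223806176955
[0.5057 0.0667] 0.1187355969675501 -166.5901862020631
[[571.9733 150.2699]
 [620.7994 150.2737]
 [573.9229 130.3245]
 [618.9003 130.3297]]
```

Request:
servo_tool(motion=[-0.03,-0.03,0.6,0,0,0,1,0,0,0.6,0,0,0,1,0,0,0.6,0,0,0,1,0,0,0.6,0,0,0,1,0,0,0.6,0,0,0,1,0,0,0.6,0,0,0,1,0,0,0.6,0,0,0,1,0,0,0.5,0,0,0,1,0,0,0.2,0,0,0,1,0,0,0,0,0,0,0.4])

```text
time: 13.25
tool_pos: [0.4839, -0.2132, 0.2238]
tcp_rot: [[1.0, 0.0, -0.002], [0.0, -1.0, 0.001], [-0.002, -0.001, -1.0]]
ft_force: [0.3, -1.1, 0.1]
opening: 0.0913
finger_force: 0.0
```

Request:
servo_tool(motion=[0,0,0,0,0,0,0.4,0,0,0,0,0,0,0.4,0,0,0,0,0,0,0.4,0,0,0,0,0,0,0.4,0,0,0,0,0,0,0.4,0,0,0,0,0,0,0.4,0,0,0,0,0,0,0.4,0,0,0,0,0,0,0.4,0,0,0,0,0,0,0.4,0,0,0,0,0,0,0.4])

```text
time: 14.25
tool_pos: [0.4843, -0.2134, 0.2251]
tcp_rot: [[1.0, 0.0, 0.0], [0.0, -1.0, -0.0], [0.0, 0.0, -1.0]]
ft_force: [-0.6, 0.6, 4.3]
opening: 0.0508
finger_force: 29.3
```

Request:
servo_tool(motion=[0,0,-0.3,0,0,0,0.4,0,0,-0.5,0,0,0,0.4,0,0,-0.6,0,0,0,0.4,0,0,-0.6,0,0,0,0.4,0,0,-0.6,0,0,0,0.4,0,0,-0.4,0,0,0,0.4,-0.1,-0.44,0,0,0,0,0.4,-0.16,-0.7,0,0,0,0,0.4,-0.16,-0.7,0,0,0,0,0.4,-0.16,-0.7,0,0,0,0,0.4])

```text
time: 15.25
tool_pos: [0.4658, -0.1356, 0.3136]
tcp_rot: [[1.0, -0.0, -0.002], [-0.0, -1.0, 0.001], [-0.002, -0.001, -1.0]]
ft_force: [-1.3, -0.5, -1.1]
opening: 0.0506
finger_force: 29.3
```

Request:
servo_tool(motion=[-0.16,-0.7,0,0,0,0,0.4,-0.16,-0.7,0,0,0,0,0.4,-0.16,-0.7,0,0,0,0,0.4,-0.16,-0.7,0,0,0,0,0.4,-0.16,-0.7,0,0,0,0,0.4,-0.16,-0.7,0,0,0,0,0.4,-0.16,-0.7,0,0,0,0,0.4,-0.16,-0.7,0,0,0,0,0.4,-0.1,-0.4,0,0,0,0,0.4,-0.1,0,0,0,0,0,0.4])

```text
time: 16.25
tool_pos: [0.4216, 0.0441, 0.314]
tcp_rot: [[1.0, 0.003, -0.001], [0.003, -1.0, 0.0], [-0.001, -0.0, -1.0]]
ft_force: [0.2, -0.0, -1.4]
opening: 0.0505
finger_force: 29.3
```

Request:
servo_tool(motion=[0,0,0,0,0,-0.5,0.4,0,0,0,0,0,-0.5,0.4,0,0,0,0,0,-0.5,0.4,0,0,0,0,0,-0.5,0.4,0,0,0,0,0,-0.5,0.4,0,0,0,0,0,-0.5,0.4,0,0,0,0,0,-0.5,0.4,0,0,0,0,0,-0.2,0.4,0,0,0,0,0,0,0.4,0,0,0,0,0,0,0.4])

```text
time: 17.25
tool_pos: [0.4223, 0.0426, 0.3147]
tcp_rot: [[0.967, 0.255, -0.0], [0.255, -0.967, -0.0], [-0.0, 0.0, -1.0]]
ft_force: [0.4, -1.3, -0.5]
opening: 0.0505
finger_force: 29.3
```

```bash
python3 - <<'E'
from h import *
s=cam('side')
cv2.imwrite('pics/s2.png',cv2.resize(s['px'][165:285,210:370],(800,600),interpolation=cv2.INTER_CUBIC))
import pickle; pickle.dump(s,open('s2.pkl','wb'))
x=robot.sense();print(x['tool_pos'],x['tcp_rot'],x['ft_force'],x['opening'])
E
```

```text
[0.42230947 0.04265225 0.31467961] [[ 9.66981503e-01  2.54846518e-01 -1.54977966e-04]
 [ 2.54846500e-01 -9.66981512e-01 -1.27107461e-04]
 [-1.82253722e-04  8.34149714e-05 -9.99999980e-01]] [-0.06943635 -0.27033293 -0.2401344 ] 0.05050199898386973
```

View pics/s2.png

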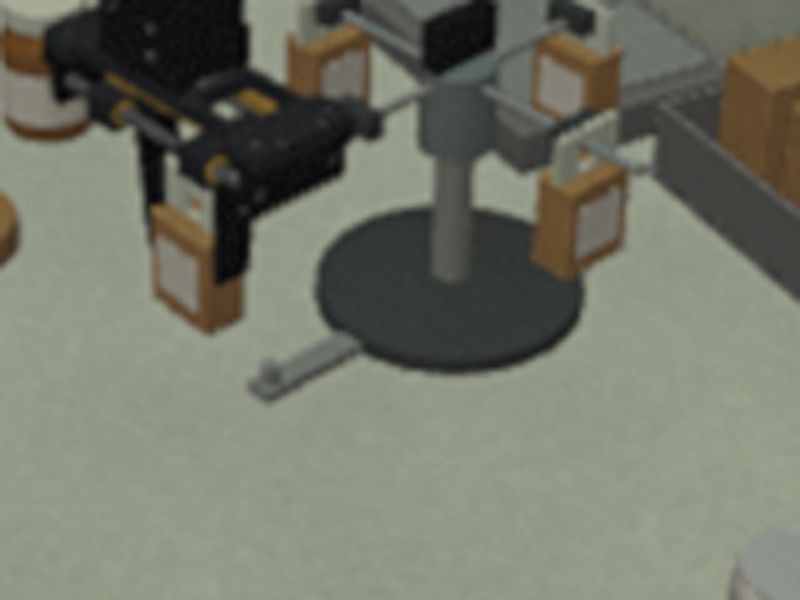

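The side view shows the pack held upright. Its eye is at (195,201), in front of the hook tip, which the gripper hides.

```bash
python3 - <<'E'
from h import *
import pickle
s=pickle.load(open('s2.pkl','rb'));np.set_printoptions(precision=4,suppress=True)
print('eye seen',[210+195/5-.4,165+201/5-.4],'model',proj(s,[.4223,.0426,.1617]))
a=np.radians(14.9);t=np.array([.6212-.15*np.cos(a),.0942-.15*np.sin(a),.166])
print('tip seen',264.2,196.4,'model',proj(s,t), 'per mm z',proj(s,t+[0,0,.001])-proj(s,t),'per mm lateral',proj(s,t+.001*np.array([-np.sin(a),np.cos(a),0]))-proj(s,t))
d=np.array([.4223,.0426])-[.6212,.0942]; print('r',d@[-np.cos(a),-np.sin(a)],'lat',d@[-np.sin(a),np.cos(a)])
E
```

```text
eye seen [248.6, 204.79999999999998] model [[248.1469 204.5641]]
tip seen 264.2 196.4 model [[263.5362 196.0606]] per mm z [[-0.0025 -0.3031]] per mm lateral [[-0.24   -0.1412]]
r 0.2054802543037947 lat 0.001278706865488472
```

Request:
servo_tool(motion=[0.1,0.02,-0.04,0,0,0,0.4,0.2,0,0,0,0,0,0.4,0.2,0,0,0,0,0,0.4,0.2,0,0,0,0,0,0.4,0.2,0,0,0,0,0,0.4,0.2,0,0,0,0,0,0.4,0.2,0,0,0,0,0,0.4,0.2,0,0,0,0,0,0.4,0.1,0,0,0,0,0,0.4,0,0,0,0,0,0,0.4])

```text
time: 18.3
tool_pos: [0.4693, 0.0546, 0.3159]
tcp_rot: [[0.967, 0.256, -0.0], [0.256, -0.967, 0.0], [-0.0, -0.0, -1.0]]
ft_force: [-1.0, -0.8, -1.9]
opening: 0.0509
finger_force: 29.3
```

```bash
python3 - <<'E'
from h import *
import pickle
s=cam('side');w=cam('wrist');t=cam('top');pickle.dump((s,w,t),open('s3.pkl','wb'))
cv2.imwrite('pics/s3.png',np.vstack([np.hstack([cv2.resize(w['px'],(400,300)),cv2.resize(s['px'][180:240,220:300],(400,300),interpolation=cv2.INTER_CUBIC)]),np.hstack([cv2.resize(w['px'][180:300,200:360],(400,300)),cv2.resize(t['px'][150:240,220:340],(400,300),interpolation=cv2.INTER_CUBIC)])]))
x=robot.sense();print(x['tool_pos'],x['tcp_rot'],x['ft_force'],x['opening'])
E
```

```text
[0.46878214 0.05450561 0.31587006] [[ 9.66816984e-01  2.55469804e-01 -3.14432098e-04]
 [ 2.55469795e-01 -9.66817035e-01 -6.80716287e-05]
 [-3.21388555e-04 -1.45150971e-05 -9.99999948e-01]] [ 0.66346185  0.22620671 -1.02607904] 0.050789586203969575
```

View pics/s3.png

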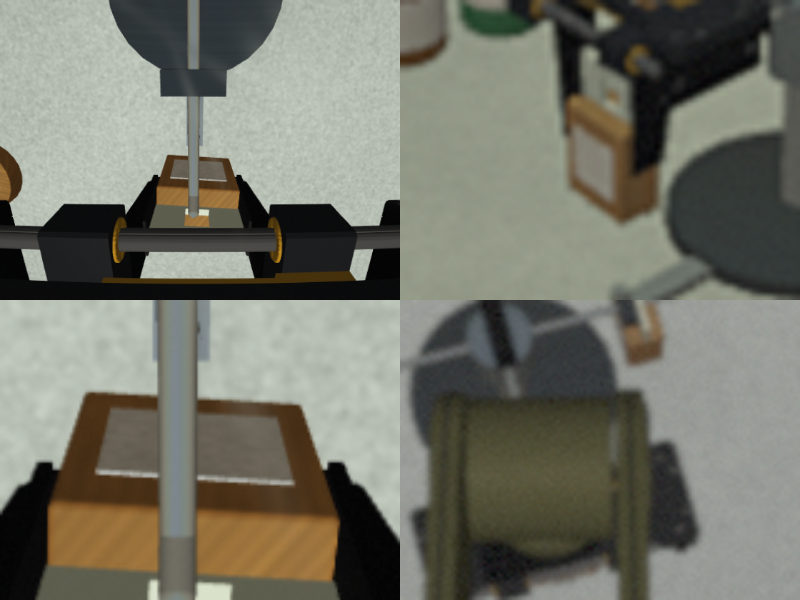

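The wrist view shows the wire at (193,200), about 2 mm left of the eye at (197,215). I'll shift 2 mm and enter slowly.

Request:
servo_tool(motion=[0,-0.07,0,0,0,0,0.4,0,0,0,0,0,0,0.4,0.05,0,0,0,0,0,0.4,0.08,0,0,0,0,0,0.4,0.08,0,0,0,0,0,0.4,0.08,0,0,0,0,0,0.4,0.08,0,0,0,0,0,0.4,0.08,0,0,0,0,0,0.4,0.05,0,0,0,0,0,0.4,0,0,0,0,0,0,0.4])

```text
time: 19.45
tool_pos: [0.4831, 0.0604, 0.3159]
tcp_rot: [[0.967, 0.256, -0.0], [0.256, -0.967, 0.0], [-0.0, -0.0, -1.0]]
ft_force: [-0.1, 0.5, -2.2]
opening: 0.0504
finger_force: 29.3
```

Request:
servo_tool(motion=[0.05,0,0,0,0,0,0.4,0.05,0,0,0,0,0,0.4,0.05,0,0,0,0,0,0.4,0.05,0,0,0,0,0,0.4,0.05,0,0,0,0,0,0.4,0.05,0,0,0,0,0,0.4,0.05,0,0.04,0,0,0,0.4,0.05,0,0.04,0,0,0,0.4,0,0,0.02,0,0,0,0.4,0,0,0,0,0,0,0.4])

```text
time: 20.45
tool_pos: [0.4944, 0.0635, 0.3127]
tcp_rot: [[0.967, 0.256, -0.0], [0.256, -0.967, -0.0], [-0.0, -0.0, -1.0]]
ft_force: [-0.3, -0.7, -1.5]
opening: 0.0506
finger_force: 29.3
```

```bash
python3 - <<'E'
from h import *
import pickle
s=cam('side');w=cam('wrist');pickle.dump((s,w),open('s4.pkl','wb'))
cv2.imwrite('pics/s4.png',np.vstack([np.hstack([cv2.resize(w['px'],(400,300)),cv2.resize(s['px'][170:230,230:310],(400,300),interpolation=cv2.INTER_CUBIC)]),cv2.resize(w['px'][80:320,130:450],(800,600))[150:450]]))
x=robot.sense();print(x['tool_pos'],x['ft_force'],x['opening'])
E
```

```text
[0.49443689 0.06345256 0.31287217] [ 0.56648429  0.18620598 -0.40834871] 0.05061168204268066
```

View pics/s4.png

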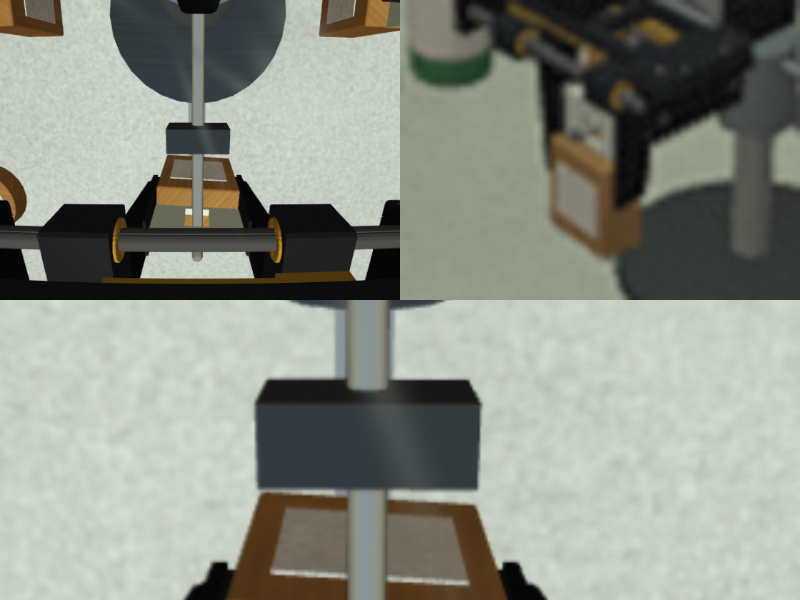

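The wire now passes through the eye, centred, and the tip shows behind the tab at (197,258). The outer face of the block runs from row 403 to row 489 in the enlargement.

```bash
python3 - <<'E'
from h import *
import pickle
s,w=pickle.load(open('s4.pkl','rb'));np.set_printoptions(precision=4,suppress=True)
u=np.array([.967,.256]);t=np.array([.4944,.0635])
for x,v,z in((367,403,.171),(367,489,.155),(367,380,.171)):
    p=onplane(w,130+x/2.5-.3,80+(150+v-300)/2.5-.3,z)[:2]; print((p-t)@u,np.linalg.norm(p-[.6212,.0942]))
E
```

```text
0.05483371730241026 0.07567197571527157
0.037487209068456644 0.09300160026529909
0.05792852825967623 0.07258049308532678
```

```bash
python3 - <<'E'
from h import *
import pickle
s,w=pickle.load(open('s4.pkl','rb'));np.set_printoptions(precision=4,suppress=True)
u=np.array([.967,.256]);t=np.array([.4944,.0635])
for x,v,z in((367,403,.171),(367,489,.171),(367,380,.155)):
    p=onplane(w,130+x/2.5-.3,80+(150+v-300)/2.5-.3,z)[:2]; print((p-t)@u,np.linalg.norm(p-[.6212,.0942]))
E
```

```text
0.05483371730241026 0.07567197571527157
0.04285813730709974 0.08763624059085408
0.0545397515391132 0.07596425041621947
```

Request:
servo_tool(motion=[0.06,0,0,0,0,0,0.4,0.12,0,0,0,0,0,0.4,0.14,0,0,0,0,0,0.4,0.14,0,0,0,0,0,0.4,0.14,0,0,0,0,0,0.4,0.14,0,0,0,0,0,0.4,0.14,0,0,0,0,0,0.4,0.14,0,0,0,0,0,0.4,0.08,0,0,0,0,0,0.4,0,0,0,0,0,0,0.4])

```text
time: 21.55
tool_pos: [0.5267, 0.0719, 0.313]
tcp_rot: [[0.967, 0.256, -0.0], [0.256, -0.967, -0.0], [-0.0, -0.0, -1.0]]
ft_force: [0.1, 0.4, -2.0]
opening: 0.0504
finger_force: 29.3
```

Request:
servo_tool(motion=[0.02,0,0,0,0,0,0.4,0.02,0,0,0,0,0,0.4,0.02,0,0,0,0,0,0.4,0.02,0,0,0,0,0,0.4,0.02,0,0,0,0,0,0.4,0.02,0,0,0,0,0,0.4,0,0,0,0,0,0,0.4,0,0,0,0,0,0,0.4,0,0,0,0,0,0,0.4,0,0,0,0,0,0,0.4])

```text
time: 22.55
tool_pos: [0.5298, 0.0728, 0.3129]
tcp_rot: [[0.967, 0.256, -0.0], [0.256, -0.967, 0.0], [-0.0, -0.0, -1.0]]
ft_force: [-1.3, 0.5, -0.4]
opening: 0.0508
finger_force: 29.3
```

Request:
servo_tool(motion=[0.02,0,0,0,0,0,0.4,0.02,0,0,0,0,0,0.4,0.02,0,0,0,0,0,0.4,0.02,0,0,0,0,0,0.4,0,0,0,0,0,0,0.4,0,0,0,0,0,0,0.4,0,0,0,0,0,0,0.4,0,0,0,0,0,0,0.4,0,0,0,0,0,0,0.4,0,0,0,0,0,0,0.4])

```text
time: 23.55
tool_pos: [0.5322, 0.0734, 0.313]
tcp_rot: [[0.967, 0.256, 0.0], [0.256, -0.967, 0.0], [0.0, -0.0, -1.0]]
ft_force: [-0.6, -0.1, -1.1]
opening: 0.0506
finger_force: 29.3
```

Request:
servo_tool(motion=[0.02,0,0,0,0,0,0.4,0.02,0,0,0,0,0,0.4,0,0,0,0,0,0,0.4,0,0,0,0,0,0,0.4,0,0,0,0,0,0,0.4,0,0,0,0,0,0,0.4,0,0,0,0,0,0,0.4,0,0,0,0,0,0,0.4,0,0,0,0,0,0,0.4,0,0,0,0,0,0,0.4])

```text
time: 24.55
tool_pos: [0.5334, 0.0737, 0.313]
tcp_rot: [[0.967, 0.255, 0.0], [0.255, -0.967, -0.0], [0.0, 0.0, -1.0]]
ft_force: [-1.0, 0.1, -0.8]
opening: 0.0504
finger_force: 29.3
```

Request:
servo_tool(motion=[0.02,0,0,0,0,0,0.4,0.01,0,0,0,0,0,0.4,0,0,0,0,0,0,0.4,0,0,0,0,0,0,0.4,0,0,0,0,0,0,0.4,0,0,0,0,0,0,0.4,0,0,0,0,0,0,0.4,0,0,0,0,0,0,0.4,0,0,0,0,0,0,0.4,0,0,0,0,0,0,0.4])

```text
time: 25.55
tool_pos: [0.534, 0.0739, 0.3128]
tcp_rot: [[0.967, 0.256, -0.001], [0.256, -0.967, -0.0], [-0.001, -0.0, -1.0]]
ft_force: [-4.8, -1.2, 1.2]
opening: 0.0507
finger_force: 29.2
```

Request:
servo_tool(motion=[0.01,0,0,0,0,0,0.4,0,0,0,0,0,0,0.4,0,0,0,0,0,0,0.4,0,0,0,0,0,0,0.4,0,0,0,0,0,0,0.4,0,0,0,0,0,0,0.4,0,0,0,0,0,0,0.4,0,0,0,0,0,0,0.4,0,0,0,0,0,0,0.4,0,0,0,0,0,0,0.4])

```text
time: 26.55
tool_pos: [0.5342, 0.074, 0.3128]
tcp_rot: [[0.967, 0.256, -0.002], [0.256, -0.967, -0.0], [-0.002, -0.0, -1.0]]
ft_force: [-6.0, -1.5, 1.3]
opening: 0.0508
finger_force: 29.2
```

Request:
servo_tool(motion=[-0.02,0,0,0,0,0,0.4,0,0,0.03,0,0,0,0.4,0,0,0.03,0,0,0,0.4,0,0,0.03,0,0,0,0.4,0,0,0.03,0,0,0,0.4,0,0,0.03,0,0,0,0.4,0,0,0,0,0,0,0.4,0,0,0,0,0,0,0.4,0,0,0,0,0,0,0.4,0,0,0,0,0,0,0.4])

```text
time: 27.55
tool_pos: [0.5339, 0.0739, 0.3082]
tcp_rot: [[0.967, 0.256, -0.0], [0.256, -0.967, -0.0], [-0.0, -0.0, -1.0]]
ft_force: [-4.4, -1.4, -1.3]
opening: 0.0507
finger_force: 29.2
```

Request:
servo_tool(motion=[-0.01,0,0.02,0,0,0,0.4,0,0,0.02,0,0,0,0.4,0,0,0,0,0,0,0.4,0,0,0,0,0,0,0.4,0,0,0,0,0,0,0.4,0,0,0,0,0,0,0.4,0,0,0,0,0,0,0.4,0,0,0,0,0,0,0.4,0,0,0,0,0,0,0.4,0,0,0,0,0,0,0.4])

```text
time: 28.55
tool_pos: [0.5337, 0.0738, 0.3073]
tcp_rot: [[0.967, 0.256, 0.0], [0.256, -0.967, 0.0], [0.0, 0.0, -1.0]]
ft_force: [-3.2, -1.0, 0.5]
opening: 0.0507
finger_force: 29.2
```

Request:
servo_tool(motion=[0,0,0.02,0,0,0,0.4,0,0,0,0,0,0,0.4,0,0,0,0,0,0,0.4,0,0,0,0,0,0,0.4,0,0,0,0,0,0,0.4,0,0,0,0,0,0,0.4,0,0,0,0,0,0,0.4,0,0,0,0,0,0,0.4,0,0,0,0,0,0,0.4,0,0,0,0,0,0,0.4])

```text
time: 29.55
tool_pos: [0.5337, 0.0738, 0.3068]
tcp_rot: [[0.967, 0.256, 0.0], [0.256, -0.967, 0.0], [0.0, 0.0, -1.0]]
ft_force: [-3.1, -0.3, 3.2]
opening: 0.0509
finger_force: 29.2
```

Request:
servo_tool(motion=[-0.01,0,-0.01,0,0,0,0.4,0,0,0,0,0,0,0.4,0,0,0,0,0,0,0.4,0,0,0,0,0,0,0.8,0,0,0,0,0,0,0.8,0,0,0,0,0,0,0.8,0,0,0,0,0,0,0.8,0,0,0,0,0,0,0.8,0,0,0,0,0,0,0.8,0,0,0,0,0,0,0.8])

```text
time: 30.55
tool_pos: [0.5333, 0.0737, 0.3069]
tcp_rot: [[0.967, 0.256, 0.0], [0.256, -0.967, 0.0], [0.0, -0.0, -1.0]]
ft_force: [0.6, 0.1, 0.1]
opening: 0.0757
finger_force: 0.0
```

```bash
python3 - <<'E'
from h import *
import pickle
s=cam('side');w=cam('wrist')
cv2.imwrite('pics/s5.png',np.hstack([cv2.resize(w['px'][100:400,130:430],(400,400)),cv2.resize(s['px'][150:240,230:320],(400,400),interpolation=cv2.INTER_CUBIC)]))
x=robot.sense();print(x['tool_pos'],x['ft_force'],x['opening'])
E
```

```text
[0.5333481  0.07373961 0.30697418] [ 0.18836653 -0.21526557  0.38343042] 0.07604529493719951
```

View pics/s5.png

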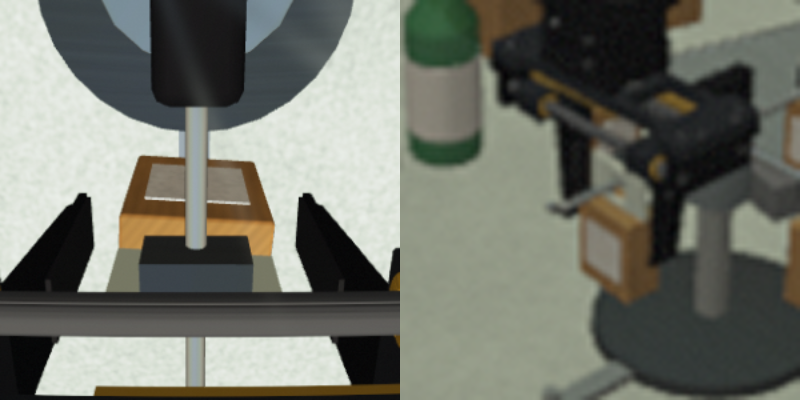

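The pack hangs on the wire against the block, with both fingers clear, so I'll lift straight up.

Request:
servo_tool(motion=[0,0,-0.1,0,0,0,0.8,0,0,-0.2,0,0,0,0.8,0,0,-0.4,0,0,0,0.8,0,0,-0.6,0,0,0,0.8,0,0,-0.6,0,0,0,0.8,0,0,-0.6,0,0,0,0.8,0,0,-0.6,0,0,0,0.8,0,0,-0.6,0,0,0,0.8,0,0,-0.6,0,0,0,0.8,0,0,-0.3,0,0,0,0.8])

```text
time: 31.65
tool_pos: [0.5335, 0.0737, 0.4483]
tcp_rot: [[0.967, 0.256, 0.004], [0.256, -0.967, 0.0], [0.004, 0.001, -1.0]]
ft_force: [-0.2, -0.9, 0.2]
opening: 0.0762
finger_force: 0.0
```

```bash
python3 - <<'E'
from h import *
s=cam('side');w=cam('wrist')
cv2.imwrite('pics/s6.png',np.hstack([cv2.resize(w['px'],(400,300)),cv2.resize(s['px'][145:265,220:380],(400,300),interpolation=cv2.INTER_CUBIC)]))
E
```

```text
(no output)
```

View pics/s6.png

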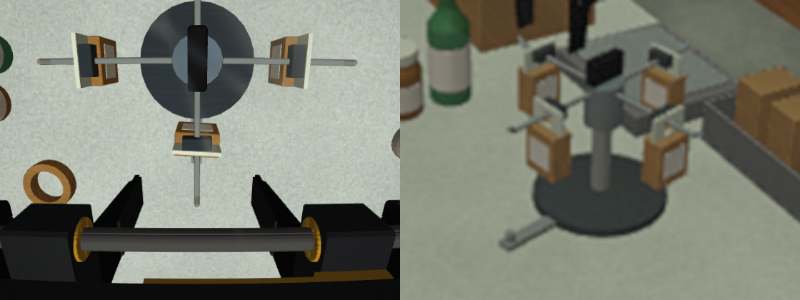

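The pack hangs upright against the block at (195,150) in the wrist view, and the hook's tip at (513,128) stands above the pin at (510,237) in the side view.

Request:
servo_tool(motion=[0,0,0,0,0,0,0.8,0,0,0,0,0,0,0.8,0,0,0,0,0,0,0.8,0,0,0,0,0,0,0.8,0,0,0,0,0,0,0.8,0,0,0,0,0,0,0.8,0,0,0,0,0,0,0.8,0,0,0,0,0,0,0.8,0,0,0,0,0,0,0.8,0,0,0,0,0,0,0.8])

```text
time: 32.75
tool_pos: [0.5333, 0.0737, 0.445]
tcp_rot: [[0.967, 0.255, 0.0], [0.255, -0.967, -0.0], [0.0, 0.0, -1.0]]
ft_force: [0.2, 0.0, -0.0]
opening: 0.0757
finger_force: 0.0
```

```bash
python3 -c "
from plant import robot
print(robot.sign_off())"
```

```text
the job is handed in; nothing more can be done
None
```

I turned the empty hook over the pointer and hung the pack on it against the stop block, after pressing it there at about 6 N; the job was handed in at about 33 s, and sign-off returned no verdict.

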